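Seat the reference thermometer in the clear well of a dry block heater

TASK

Take the stick thermometer out of its hanging stand and push it down a thermometer well of the dry block heater until you feel it bottom. Some wells still have a spacer at the bottom: if the stem bottoms with its black immersion ring standing clear above the block's face, draw it out and try another well. Leave it let go and upright, pressed firmly home in a well that takes it down to the ring, without ever forcing the stem or shifting anything else on the bench.

Things in the scene. Friction and masses are not known exactly. Their poses are not given: they have to be found in the camera images.
- probe_handle (a point): Stick thermometer, 0.11 kg: centre of its grey upright flat-sided handle, 30 mm (x) by 18 mm (y, the thickness to pinch) by 76 mm tall (z, up along the stem). Its top is 38 mm above this point, the foot of the handle 38 mm below, the stem's tip 123 mm below. It starts upright, hanging in the stand with the foot of the handle resting on the stand's top plate.
- probe_tip (a point): Lower end of the thermometer's steel stem, 8 mm in diameter and 85 mm long, straight below the middle of the handle; the last 2 mm are bevelled to 4 mm. Axes as the handle's. The stem is forced, and its sensor spoilt, above 45 N, which a tip that strikes the bottom at 30 mm/s can reach: feel for it at 15 mm/s or less.
- probe_mark (a point): The immersion mark on the stem: the lower edge of a black ring 10 mm tall, 60 mm above the tip and 25 mm below the foot of the handle. In a clear well it ends 1 to 10 mm below the block's face when the stem bottoms; over a spacer it stops at least 8 mm above the face.
- probe: The same thermometer as a whole; its origin is at the foot of the handle, on the stem's axis, 85 mm above the tip.
- heater: Dry block heater, fixed: silver box 240 mm deep (x) by 210 mm wide (y), sloping control panel on its -x side, in its middle an aluminium block whose flat face is 100 mm above the bench; nothing on it stands over 3 mm above that face. Origin at the bench under the middle well. Three thermometer wells stand in a row along y, 24 mm apart, with a block of microtubes behind (+x).
- well_a (a point): Centre of the mouth, in the block's face, of the well on the heater's +y side. All three wells are 9 mm bores, straight down, countersunk to 15 mm, and 61 to 70 mm deep (the same in all three, not known beforehand); a spacer takes up 18 or 26 mm of that. One or two wells are clear; which ones changes every time and cannot be seen or measured, only felt with the stem.
- well_b (a point): Mouth of the middle well, as well_a. From about 10 mm down, two grip springs in each well rub on the stem: it must be pushed in and pulled out (about 3 to 6 N all the way) and stays where it is left. A force rising sharply to twice that or more (10 to 20 N of push) means that it has bottomed.
- well_c (a point): Mouth of the well on the heater's -y side, as well_a and well_b.
- stand: White hanging stand, fixed: a top plate 60 mm (x) by 120 mm (y), its upper face 100 mm above the bench, with two 13 mm holes 56 mm apart along y, for the thermometer and another instrument, either way round. Origin at the bench under the middle of the plate.
- rod_handle (a point): Bystander in the stand's other hole: a rod with a round black handle, 19 mm in diameter and 60 mm tall. Point at half the height of its handle.
- bottle_small_mid (a point): Bystander: small white jar, 52 mm in diameter, 95 mm tall; half-way up.
- bottle_big_mid (a point): Bystander: white bottle with a blue cap, 72 mm in diameter, 170 mm tall; half-way up.
- timer_mid (a point): Bystander: flat white bench timer, 45 by 65 by 18 mm; its centre.
- tube_rack_mid (a point): Bystander: rack of white-capped tubes, 70 by 150 by 61 mm; its centre.
- tip_box_mid (a point): Bystander: grey pipette-tip box, 87 by 122 by 72 mm; its centre.
Things that resemble listed ones, but are neither listed nor needed, are in the scene too. What is shaped like the stand but orange or turquoise is not meant.

How it is judged (in metres and radians):
On the way, in this order (a step that is already met when the one before it is completed fails the run):
1. the thermometer is drawn right out of its stand (z of probe_tip in the frame of stand above 0.101 m), for 0.1 s.
2. the stem is pressed on the bottom of a clear well, its ring down to the face (z of probe_tip in the frame of heater below 0.0405 m and (horizontal distance between probe_mark and well_a below 0.003 m or horizontal distance between probe_mark and well_b below 0.003 m or horizontal distance between probe_mark and well_c below 0.003 m) and contact force between probe and heater above 8 N), for 0.1 s.
At the end, for the whole second after the job is handed in: The thermometer stands upright (within 4 degrees), at rest and let go, in one of the three wells, its tip at least 59.5 mm below the block's face, so that the lower edge of its ring is down at the face or below it (z of probe_tip in the frame of heater below 0.0405 m and (horizontal distance between probe_mark and well_a below 0.003 m or horizontal distance between probe_mark and well_b below 0.003 m or horizontal distance between probe_mark and well_c below 0.003 m) and angle between probe's own z axis and vertical below 0.07 rad and linear speed of probe below 0.01 m/s and contact force between the fingers and probe below 0.1 N); the robot touches nothing.
It fails at once if the stem is forced: more than 45 N between the thermometer and the heater (contact force between probe and heater above 45 N).
It fails at once if another thing on the bench is shifted by more than 25 mm (distance of any of rod_handle, bottle_small_mid, bottle_big_mid, timer_mid, tube_rack_mid, tip_box_mid from where it was at the start of the episode above 0.025 m).
It also fails if it takes over 58 s, if anything falls off the work surface, if the arm or the gripper's body presses on something with over 40 N, if the wrist force passes 120 N, or if a joint passes its speed limit or range.

ROBOT

A 7-joint arm with a two-finger parallel gripper is mounted at the origin on the work surface. World frame = base frame: x ahead of the robot, y to its left, z up, the work surface at z = 0. Lengths are in m, angles in degrees, forces in N, time in s.
With the tool pointing down it reaches from about 0.425 to 0.875 m from the base axis. Payload 4.7 kg.
Tool frame: the origin (TCP) lies at the very end of the fingers, on their centre line; the grasp point (between the pads) lies 19 mm behind it (env.grasp_offset is the distance from the TCP to the grasp point, in m); z points along the fingers, y is the line along which they close (so a half turn about z gives the same grasp; the last joint's range is limited). The gripper opens to 87 mm and grips with 3 to 60 N. Pads are 19 mm wide; open, the fingers measure 117 mm over their backs; the gripper's body (75 mm by 190 mm) begins 51 mm behind the grasp point.
Start: joints at [70.823, 18.392, -4.016, 83.108, 1.295, 78.541, -3.26], TCP at [0.222, -0.611, 0.223] pointing down, gripper open.
Joint ranges: [-163.93, 163.93], [-17.29, 119.83], [-79.2, 71.16], [3.27, 140.29], [-89.18, 269.18], [5.43, 117.66], [-154.24, 154.24]. Speed limits (degrees/s): [147.25, 147.25, 180, 180, 180, 180, 180].

INTERFACE

Orientations are given as [roll, pitch, yaw] about the fixed x, y, z axes, in that order (R = Rz(yaw) Ry(pitch) Rx(roll)).
In Python, from cell import env gives the robot as it stands. The module is installed in compiled form; this text tells all that it offers.
- The arm moves only by the tool drive_tool, never from a script. Its argument "moves" is one flat list of numbers, 5 for each row, row after row: the shift along the tool's x, y, z in units of 40 mm (1.0 is 40 mm), then the turn about the tool's z in units of 10 degrees (1.0 is 10 degrees), then the finger opening in mm, from 0 to 87. A call has 1 to 5 rows; each row is the pose to reach, as a shift and turn from the pose commanded when the call began, along the tool's axes at that moment; what a row does not reach only later rows make up. A row lasts 1/8 s, in which the tool goes at most 62.5 mm and 10.7 degrees, less where a joint would pass 70% of its speed; a pose out of reach is approached as far as the arm can. A call with a gripper value outside its range is refused whole. The fingers move at their own pace and stop on an object; "squeeze" is the grip in N (left out, the last holds). Time passes only in rows, so rows that repeat a pose let the fingers close. It gives the time, the measured TCP pose, the force, the opening and the grip force at its end, in the units of the state.
- env.get_obs(): the state, without advancing time (a new reading comes with each control period).
- env.read_camera(name): name is "scene" or "side" or "wrist"; returns (picture, depth): 420x560x3 uint8, red, green, blue; 420x560 float32, m along the optical axis (not along the pixel's ray), 0 where there is no reading.
- env.camera_model(name): a dict with "K" (3x3 intrinsics, pixels), "rvec" (rotation vector, rad) and "tvec" (3), from world to camera coordinates, as OpenCV has them; the wrist camera has in their place "tool_from_camera" (4x4, takes a point from camera to tool coordinates, whose origin is the TCP and whose axes are the flange's). Camera axes: x right, y down, z forward; pixel columns grow to the right and rows downward; lengths in m; the calibration is good to about 2 mm. The wrist camera is an equidistant fisheye: a pixel r from the principal point sees the ray r / f radians off the axis. A picture is of the moment at which its call begins: read the wrist's pose just before it. camera_model takes no time and is no camera call.
- env.sign_off(): hands the job in; it is judged then, once.
The state is a dict: "time_s": time; "qpos": joint angles; "joint_velocities": joint speeds; "effort": joint torques, N m; "tool_pos": TCP position; "tool_rot": TCP orientation; "force": force on the tool from outside, world axes, zero at the start; "wrist_torque": the same for the moment, N m; "grip_width": finger opening in m; "grasp_force": force on a finger pad.
Only numpy, scipy, OpenCV 4.12 (cv2) and the standard library are available. Lean on these libraries where they do the work, as an engineer would, in place of code of your own. Each camera call takes 0.05 s, during which the arm holds its last target. There are 200 camera calls.

## Working session

There is one attempt and no reset: what is moved stays moved. The work goes in short steps, Python scripts to look and compute and a tool call to move; the robot and the scene stay as the last step left them, time stands still between calls to the robot, and variables do not carry over. Pictures are saved under pics/ and viewed, at most 13 in all, crops included, and the job is handed in when it is done.

Besides the shell and the picture viewer there is one more tool, called after "Call:" by a JSON object that holds its "name" and its "arguments", one argument or row to a line. drive_tool: Moves the arm, as the interface text tells. Its arguments: {"type":"object","properties":{"moves":{"type":"array","items":{"type":"number"}},"squeeze":{"type":"number"}},"required":["moves"]}

```bash
mkdir -p pics; cat > h.py <<'E'
from cell import env
import numpy as np, cv2
from scipy.spatial.transform import Rotation as R
def cam(n):
    o=env.get_obs(); p,d=env.read_camera(n); m=env.camera_model(n)
    return o,p,d,m
def world(n,o,m,uv,d=None,z=None):
    """pixels -> world, by depth or plane z"""
    uv=np.atleast_2d(np.float64(uv)); K=np.array(m["K"])
    if n=="wrist":
        x=(uv-K[:2,2])/np.array([K[0,0],K[1,1]]); r=np.linalg.norm(x,axis=1)+1e-9
        ray=np.c_[x/r[:,None]*np.sin(r)[:,None],np.cos(r)]
        T=np.array(m["tool_from_camera"]); Rt=R.from_euler('xyz',o["tool_rot"],degrees=True).as_matrix()
        Rw=Rt@T[:3,:3]; c=Rt@T[:3,3]+np.array(o["tool_pos"])
    else:
        ray=np.c_[(uv-K[:2,2])/np.array([K[0,0],K[1,1]]),np.ones(len(uv))]
        Rw=cv2.Rodrigues(np.float64(m["rvec"]))[0].T; c=-Rw@np.float64(m["tvec"]).ravel()
    if d is not None:
        ray=ray/ray[:,2:]; return c+(ray*np.atleast_1d(d)[:,None])@Rw.T
    w=ray@Rw.T; return c+w*((z-c[2])/w[:,2])[:,None]
E
python3 - <<'E'
from h import *
print({k:np.round(v,3).tolist() for k,v in env.get_obs().items()})
for n in("scene","side","wrist"):
    o,p,d,m=cam(n); cv2.imwrite(f"pics/{n}.png",p[:,:,::-1]); np.save(n+"_d.npy",d)
    print(n,m)
E
```

```text
{'time_s': 0.0, 'qpos': [70.821, 18.438, -4.015, 83.175, 1.298, 78.539, -3.26], 'joint_velocities': [-0.059, 0.104, -0.012, 0.129, 0.011, -0.058, -0.044], 'effort': [-0.0, -49.129, -0.404, -31.253, -0.064, 0.044, 0.0], 'tool_pos': [0.222, -0.61, 0.221], 'tool_rot': [-179.894, 0.009, 19.989], 'force': [-0.605, 0.658, 0.442], 'wrist_torque': [-0.02, -0.015, 0.056], 'grasp_force': 0.0, 'grip_width': 0.087}
scene {'K': array([[473.30139029,   0.        , 290.40928469],
       [  0.        , 473.30139029, 209.14709773],
       [  0.        ,   0.        ,   1.        ]]), 'rvec': array([ 0.84709474,  2.65745272, -0.95590674]), 'tvec': array([ 0.44027563, -0.18380747,  1.59133854])}
side {'K': array([[428.74194062,   0.        , 277.28851283],
       [  0.        , 428.74194062, 213.22848239],
       [  0.        ,   0.        ,   1.        ]]), 'rvec': array([ 0.57932989, -2.62661696,  1.25795985]), 'tvec': array([0.46953414, 0.23622644, 0.96666746])}
wrist {'K': array([[325.1922621 ,   0.        , 275.12689344],
       [  0.        , 325.1922621 , 212.51033115],
       [  0.        ,   0.        ,   1.        ]]), 'tool_from_camera': array([[ 5.40303898e-04, -9.59413139e-01, -2.82003790e-01,
         7.79160074e-02],
       [ 9.99999853e-01,  5.28262388e-04,  1.18728700e-04,
        -6.01998565e-04],
       [ 3.50621210e-05, -2.82003813e-01,  9.59413283e-01,
        -1.61585927e-01],
       [ 0.00000000e+00,  0.00000000e+00,  0.00000000e+00,
         1.00000000e+00]])}
```

View pics/scene.png

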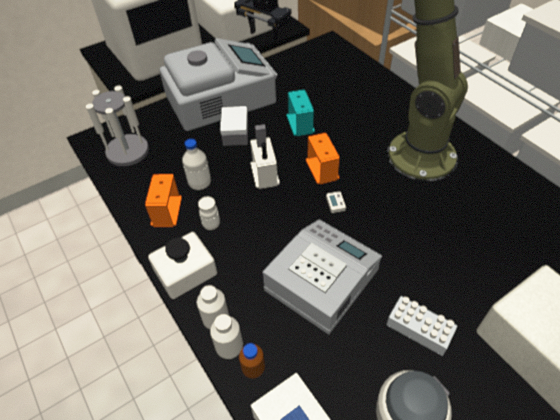

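View pics/side.png

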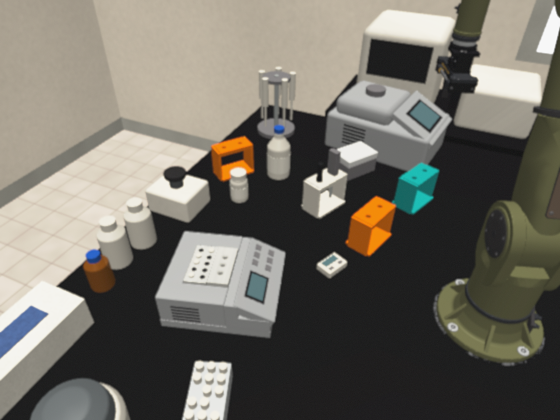

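The scene view shows the white stand at about (263,165), with the grey thermometer handle at (260,135) and the black rod at (264,150). The heater's block is at (318,265), with the panel towards the robot. In the side view, the stand is at (325,190), the grey handle at (334,160) and the rod at (320,172). I'll enlarge these areas.

```bash
python3 - <<'E'
from h import *
s=cv2.imread("pics/scene.png"); t=cv2.imread("pics/side.png")
c=lambda i,x,y,w,h:cv2.resize(i[y:y+h,x:x+w],(400,300),interpolation=cv2.INTER_CUBIC)
cv2.imwrite("pics/z.png",np.vstack([np.hstack([c(s,235,120,80,60),c(s,275,235,80,60)]),np.hstack([c(t,290,145,80,60),c(t,175,240,80,60)])]))
for n,pts in(("scene",[(260,128),(260,138),(261,145),(264,153),(268,165),(318,268),(330,245)]),("side",[(334,155),(334,165),(320,168),(310,185),(210,265)])):
    d=np.load(n+"_d.npy"); m=env.camera_model(n)
    for q in pts: print(n,q,d[q[1],q[0]],world(n,None,m,q,d=d[q[1],q[0]]).round(3))
# heater: points near z=.1
d=np.load("scene_d.npy"); v,u=np.mgrid[0:420,0:560]; uv=np.c_[u.ravel(),v.ravel()]
W=world("scene",None,env.camera_model("scene"),uv,d=d.ravel()).reshape(420,560,3); np.save("W.npy",W)
for nm,(x0,x1,y0,y1) in dict(stand=(245,280,125,190),heater=(260,385,215,330)).items():
    A=W[y0:y1,x0:x1]; k=(abs(A[...,2]-.1)<.006); print(nm,k.sum(),cv2.minAreaRect(np.float32(A[k][:,:2]*1000)))
E
```

```text
scene (260, 128) 1.4202275 [[ 0.469 -0.254  0.176]]
scene (260, 138) 1.4474648 [[ 0.472 -0.253  0.139]]
scene (261, 145) 1.4043709 [[ 0.495 -0.21   0.155]]
scene (264, 153) 1.424874 [[ 0.491 -0.203  0.125]]
scene (268, 165) 1.4281528 [[ 0.497 -0.175  0.1  ]]
scene (318, 268) 1.1992704 [[0.593 0.201 0.096]]
scene (330, 245) 1.2530419 [[0.521 0.159 0.089]]
side (334, 155) 1.1899114 [[ 0.462 -0.255  0.165]]
side (334, 165) 1.200388 [[ 0.457 -0.248  0.138]]
side (320, 168) 1.1684865 [[ 0.482 -0.201  0.148]]
side (310, 185) 1.18929 [[ 0.5  -0.18  0.1 ]]
side (210, 265) 0.9522863 [[0.591 0.198 0.096]]
stand 398 ((477.83380126953125, -230.9685821533203), (121.6204605102539, 60.33973693847656), 67.53500366210938)
heater 2120 ((601.0, 200.89810180664062), (172.29714965820312, 207.3050994873047), 18.005857467651367)
```

View pics/z.png

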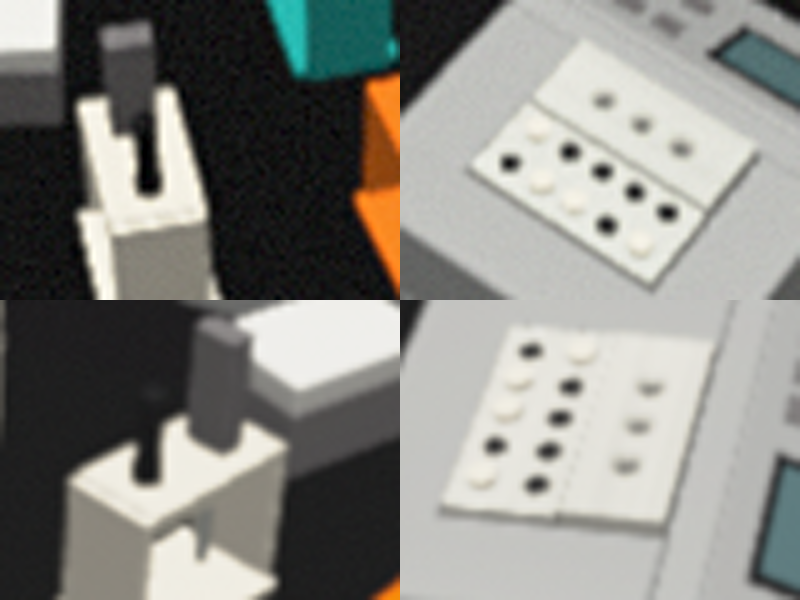

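Call:
{"name": "drive_tool", "arguments": {
  "moves": [1.0,-0.7,-0.3,0.8,87,2.2,-1.5,-0.6,1.7,87,3.4,-2.4,-0.8,2.6,87,4.6,-3.2,-0.8,3.5,70,5.8,-4.1,-0.8,4.2,60]
}}

```text
time_s: 0.78
tool_pos: [0.385, -0.3758, 0.2545]
tool_rot: [180.0, -0.0, -22.3]
force: [0.8, -0.5, 0.1]
grip_width: 0.0743
grasp_force: 0.0
```

```bash
cat >> h.py <<'E'
def to(xy,z=None,yaw=None,o=None):
    o=o or env.get_obs(); Rt=R.from_euler('xyz',o["tool_rot"],degrees=True).as_matrix(); p=np.array(o["tool_pos"])
    g=np.array([*xy,p[2] if z is None else z]); print("units",(Rt.T@(g-p)/.04).round(3),"turn",None if yaw is None else round((o["tool_rot"][2]-yaw)/10,3),"pos",p.round(4),"rot",np.round(o["tool_rot"],2),"t",o["time_s"])
E
python3 - <<'E'
from h import *
to((.467,-.257),.25,-22.5)
for n,P in(("scene",[(315.6,255),(323.2,259.8),(331.2,264.6)]),("side",[(225,257),(222.6,264.8),(220,272.8)])):
    print(world(n,None,env.camera_model(n),P,z=.1).round(4))
E
```

```text
units [ 0.772 -3.527  0.113] turn 0.023 pos [ 0.385  -0.3758  0.2545] rot [ 1.7998e+02 -2.0000e-02 -2.2270e+01] t 0.775
[[0.5759 0.1683 0.1   ]
 [0.569  0.1914 0.1   ]
 [0.5614 0.2146 0.1   ]]
[[0.5712 0.1661 0.1   ]
 [0.5638 0.1895 0.1   ]
 [0.5568 0.2127 0.1   ]]
```

Call:
{"name": "drive_tool", "arguments": {
  "moves": [0.2,-1.1,0,0,50,0.4,-2.1,0,0,45,0.55,-2.8,0,0,45,0.55,-2.8,0,0,45]
}}

```text
time_s: 1.27
tool_pos: [0.4478, -0.2792, 0.2545]
tool_rot: [-180.0, 0.0, -21.7]
force: [-0.4, -1.0, -0.5]
grip_width: 0.0457
grasp_force: 0.0
```

```bash
python3 - <<'E'
from h import *
to((.467,-.257),.25,-22.5)
o,p,d,m=cam("wrist"); cv2.imwrite("pics/w1.png",p[:,:,::-1]); np.save("w1_d.npy",d)
v,u=np.mgrid[0:420,0:560]; K=m["K"]
W=world("wrist",o,m,np.c_[u.ravel(),v.ravel()],d=d.ravel()).reshape(420,560,3)
g=(abs(W[...,2]-.176)<.006)&(np.hypot(W[...,0]-.467,W[...,1]+.257)<.04)&(d>0)
print(g.sum(),cv2.minAreaRect(np.float32(W[g][:,:2]*1000)),W[g].mean(0),np.argwhere(g).min(0),np.argwhere(g).max(0))
s=(abs(W[...,2]-.1)<.005)&(np.hypot(W[...,0]-.478,W[...,1]+.231)<.08)&(d>0)
print(s.sum(),cv2.minAreaRect(np.float32(W[s][:,:2]*1000)))
E
```

```text
units [ 0.239 -0.694  0.112] turn 0.079 pos [ 0.4478 -0.2792  0.2545] rot [-1.7996e+02  1.0000e-02 -2.1710e+01] t 1.275
880 ((466.0013427734375, -261.5804443359375), (17.71817398071289, 30.428020477294922), 66.39701843261719) [ 0.46684746 -0.2619749   0.17512727] [188 235] [226 258]
5140 ((476.89166259765625, -235.14735412597656), (120.9117660522461, 60.95649719238281), 67.04944610595703)
```

View pics/w1.png

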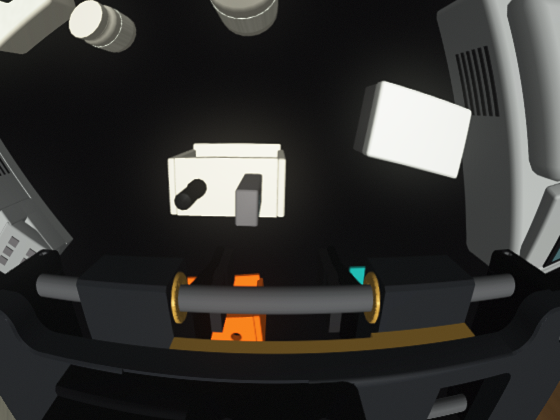

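The wrist view shows the grey handle top at about (247,185–225), the rod at (190,193) and the stand's plate at (227,185). The handle's size and height match the given values. I'll centre over it and re-measure.

Call:
{"name": "drive_tool", "arguments": {
  "moves": [0.25,-0.6,0.5,0.13,40,0.25,-0.6,0.8,0.13,40,0.25,-0.6,0.8,0.13,40]
}}

```text
time_s: 1.7
tool_pos: [0.4629, -0.2648, 0.2213]
tool_rot: [180.0, 0.2, -23.4]
force: [-1.1, -0.1, -0.2]
grip_width: 0.0399
grasp_force: 0.0
```

```bash
python3 - <<'E'
from h import *
o,p,d,m=cam("wrist")
v,u=np.mgrid[0:420,0:560]
W=world("wrist",o,m,np.c_[u.ravel(),v.ravel()],d=d.ravel()).reshape(420,560,3)
g=(abs(W[...,2]-.176)<.006)&(np.hypot(W[...,0]-.467,W[...,1]+.257)<.04)&(d>0)
print(g.sum(),cv2.minAreaRect(np.float32(W[g][:,:2]*1000)),W[g].mean(0),np.argwhere(g).min(0),np.argwhere(g).max(0))
to((.466,-.2605),.119,-23)
E
```

```text
1099 ((466.2452087402344, -261.72625732421875), (18.138126373291016, 29.702770233154297), 66.3077621459961) [ 0.46721856 -0.26191029  0.17511509] [210 257] [252 283]
units [ 0.018 -0.132  2.579] turn -0.044 pos [ 0.4634 -0.265   0.2222] rot [ 1.7995e+02  7.0000e-02 -2.3440e+01] t 1.75
```

Call:
{"name": "drive_tool", "arguments": {
  "moves": [0.03,-0.11,0.7,0,40,0.03,-0.11,1.4,0,40,0.03,-0.11,2.0,0,40,0.03,-0.11,2.55,0,40,0.03,-0.11,2.55,0,40]
}}

```text
time_s: 2.38
tool_pos: [0.466, -0.2606, 0.1196]
tool_rot: [180.0, 0.2, -23.4]
force: [-0.1, 1.1, 0.0]
grip_width: 0.0397
grasp_force: 0.0
```

Call:
{"name": "drive_tool", "arguments": {
  "moves": [0,0,0,0,10,0,0,0,0,10,0,0,0,0,10,0,0,0,0,10,0,0,0,0,10],
  "squeeze": 30
}}

```text
time_s: 3.0
tool_pos: [0.468, -0.2605, 0.1216]
tool_rot: [180.0, -0.1, -23.3]
force: [-0.4, 0.4, 5.5]
grip_width: 0.0178
grasp_force: 30.0
```

Call:
{"name": "drive_tool", "arguments": {
  "moves": [0,0,-0.3,0,10,0,0,-0.9,0,10,0,0,-1.7,0,10,0,0,-2.5,0,10,0,0,-3.0,0,10]
}}

```text
time_s: 3.62
tool_pos: [0.468, -0.2593, 0.2424]
tool_rot: [-180.0, -0.1, -23.3]
force: [-0.2, -0.3, -1.1]
grip_width: 0.0179
grasp_force: 30.0
```

```bash
python3 - <<'E'
from h import *
o=env.get_obs();print(np.round(o["force"],2),o["grip_width"])
to((.545,.185),.25,18)
E
```

```text
[-0.25 -0.35 -1.12] 0.017870141908544444
units [ -2.622 -10.964  -0.188] turn -4.128 pos [ 0.468  -0.2593  0.2424] rot [-1.7997e+02 -7.0000e-02 -2.3280e+01] t 3.625
```

Call:
{"name": "drive_tool", "arguments": {
  "moves": [-0.3,-1.0,0,-0.4,10,-0.7,-2.2,0,-1.0,10,-1.1,-3.4,0,-1.6,10,-1.5,-4.7,0,-2.2,10,-1.9,-6.0,0,-2.8,10]
}}

```text
time_s: 4.25
tool_pos: [0.4918, -0.0058, 0.2401]
tool_rot: [-180.0, 0.1, 5.0]
force: [0.4, 0.2, -1.3]
grip_width: 0.0178
grasp_force: 30.0
```

```bash
python3 - <<'E'
from h import *
to((.514,.1735),.235,18)
E
```

```text
units [ 0.946 -4.418  0.128] turn -1.298 pos [ 0.4918 -0.0058  0.2401] rot [-1.7997e+02  7.0000e-02  5.0200e+00] t 4.25
```

Call:
{"name": "drive_tool", "arguments": {
  "moves": [0.2,-1.1,0,-0.4,10,0.5,-2.3,0,-0.8,10,0.8,-3.4,0,-1.1,10,0.9,-4.2,0,-1.25,10,0.9,-4.2,0,-1.25,10]
}}

```text
time_s: 4.88
tool_pos: [0.5127, 0.1662, 0.2401]
tool_rot: [-179.9, 0.1, 17.7]
force: [-0.4, -0.7, -1.1]
grip_width: 0.0177
grasp_force: 30.0
```

```bash
python3 - <<'E'
from h import *
to((.566,.19),.235,18)
o,p,d,m=cam("wrist"); cv2.imwrite("pics/w2.png",p[:,:,::-1]); np.save("w2_d.npy",d); np.save("w2_o.npy",o)
v,u=np.mgrid[0:420,0:560]
W=world("wrist",o,m,np.c_[u.ravel(),v.ravel()],d=d.ravel()).reshape(420,560,3)
s=(abs(W[...,2]-.1)<.003)&(np.hypot(W[...,0]-.58,W[...,1]-.19)<.07)&(d>0)
print(s.sum(),np.median(W[s][:,2]))
E
```

```text
units [ 1.451 -0.163  0.125] turn -0.032 pos [0.5127 0.1662 0.2401] rot [-1.7985e+02  9.0000e-02  1.7680e+01] t 4.875
9898 0.09881793495190075
```

View pics/w2.png

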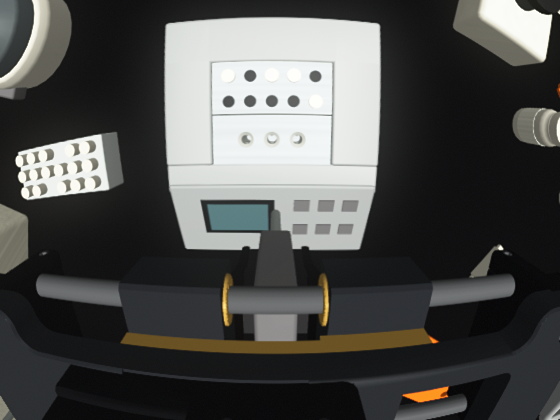

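The wrist view shows the three wells at about (246,139), (272,139) and (298,139), and the held stem with its tip near (275,212). Next I'll measure the wells and the tip in this same image.

```bash
cat > wells.py <<'E'
from h import *
def wells(p,o,m,x0,x1,y0,y1):
    g=cv2.cvtColor(p,cv2.COLOR_RGB2GRAY)[y0:y1,x0:x1]
    med=np.median(g); b=(g<med-22).astype(np.uint8)
    c,_=cv2.findContours(b,cv2.RETR_EXTERNAL,cv2.CHAIN_APPROX_NONE)
    out=[]
    for q in c:
        if cv2.contourArea(q)>30:
            x,y,w,h=cv2.boundingRect(q); out.append((x0+x+(w-1)/2,y0+y+(h-1)/2,w,h))
    return sorted(out)
E
python3 - <<'E'
from wells import *
p=cv2.imread("pics/w2.png")[:,:,::-1].copy(); o=np.load("w2_o.npy",allow_pickle=True).item(); d=np.load("w2_d.npy"); m=env.camera_model("wrist")
ws=wells(p,o,m,230,315,125,155); print(np.round(ws,1))
P=world("wrist",o,m,[w[:2] for w in ws],z=.1); print(P.round(4))
v=P[0]-P[-1]; print("spacing",np.linalg.norm(v)/2,"yaw y-axis",np.degrees(np.arctan2(v[1],v[0]))-90)
# stem depth points
vv,u=np.mgrid[200:235,265:290]
W=world("wrist",o,m,np.c_[u.ravel(),vv.ravel()],d=d[200:235,265:290].ravel()).reshape(35,25,3)
for r in range(0,35,3):
    k=W[r,:,2]>.11; 
    if k.any(): print(200+r,u[r][k].min(),u[r][k].max(),np.median(W[r][k],0).round(4))
b=cv2.resize(p[195:240,255:300][:,:,::-1],(540,540),interpolation=cv2.INTER_CUBIC);cv2.imwrite("pics/tip.png",b)
E
```

```text
[[246.  138.   13.   13. ]
 [272.  137.5  13.   12. ]
 [298.  137.5  13.   12. ]]
[[0.562  0.2112 0.1   ]
 [0.5696 0.1884 0.1   ]
 [0.577  0.1656 0.1   ]]
spacing 0.0239898456890118 yaw y-axis 18.191245301311028
212 272 279 [0.5144 0.1673 0.143 ]
215 271 280 [0.5142 0.1673 0.1503]
218 271 280 [0.5145 0.1673 0.1592]
221 271 280 [0.5145 0.1673 0.1664]
224 271 280 [0.5145 0.1674 0.1741]
227 271 280 [0.5145 0.1673 0.1812]
230 265 287 [0.526  0.1712 0.2201]
233 265 289 [0.5259 0.1699 0.2253]
```

View pics/tip.png

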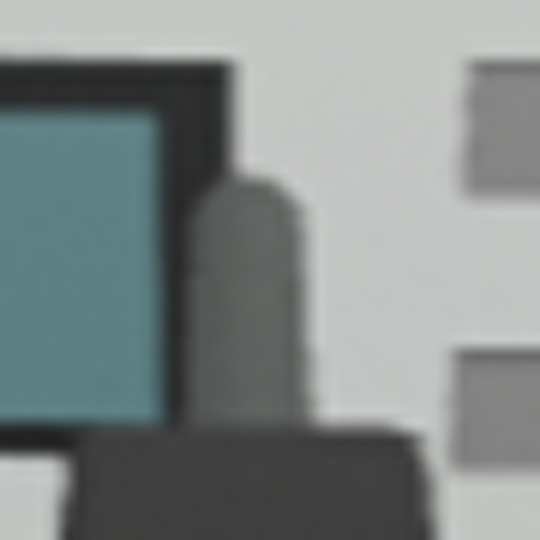

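Call:
{"name": "drive_tool", "arguments": {
  "moves": [0.8,-0.04,0,0,10,1.57,-0.08,0.2,0,10,1.57,-0.08,0.4,0,10,1.57,-0.08,0.4,0,10]
}}

```text
time_s: 5.42
tool_pos: [0.5727, 0.1816, 0.2232]
tool_rot: [180.0, 0.2, 17.2]
force: [0.6, -0.2, -1.5]
grip_width: 0.0178
grasp_force: 30.0
```

```bash
python3 - <<'E'
from wells import *
o,p,d,m=cam("wrist"); print(o["tool_pos"],o["tool_rot"])
cv2.imwrite("pics/w3.png",p[150:290,180:360][:,:,::-1].repeat(4,0).repeat(4,1)); np.save("w3_d.npy",d); np.save("w3_o.npy",o);np.save("w3_p.npy",p)
o2,p2,d2,m2=cam("side"); cv2.imwrite("pics/s3.png",p2[:,:,::-1])
E
```

```text
[0.57266476 0.18161006 0.22322935] [179.9852088    0.19657995  17.15221314]
```

View pics/w3.png

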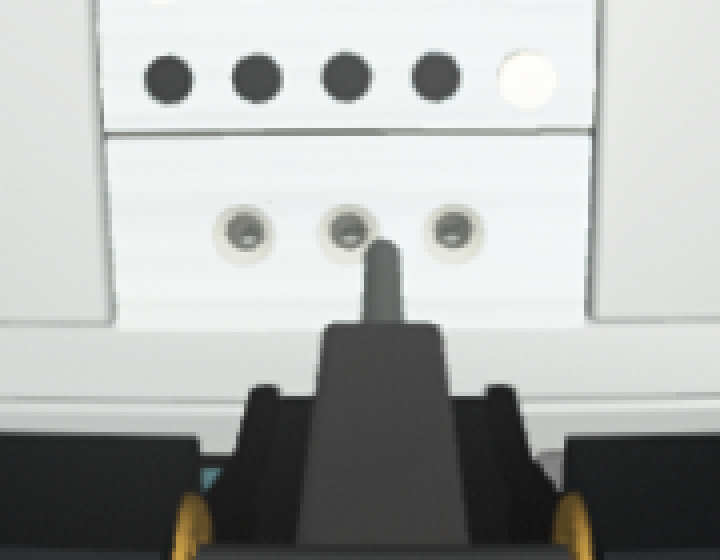

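The three wells are at about (241,208), (267,208) and (294,208). The stem hangs at u≈275, so it is off-centre sideways. I'll measure the correction.

```bash
cat > rel.py <<'E'
from wells import *
def rel(o,p,d,m,box,well=1):
    """vector stem axis -> each well in tool units"""
    ws=wells(p,o,m,*box); print(np.round(ws,1))
    P=world("wrist",o,m,[w[:2] for w in ws],z=.1)
    v,u=np.mgrid[150:300,180:360]
    W=world("wrist",o,m,np.c_[u.ravel(),v.ravel()],d=d[150:300,180:360].ravel())
    tp=np.array(o["tool_pos"]); Rt=R.from_euler('xyz',o["tool_rot"],degrees=True).as_matrix()
    L=(W-tp)@Rt   # tool coords
    k=(abs(L[:,0])<.012)&(abs(L[:,1])<.012)&(L[:,2]>.03)&(L[:,2]<.1)&(d[150:300,180:360].ravel()>0)
    s=np.median(L[k],0); s[0]-=.004; s[1]=(np.percentile(L[k][:,1],3)+np.percentile(L[k][:,1],97))/2
    print("n",k.sum(),"stem axis in tool mm",(s*1e3).round(2)," lowest z",(tp[2]-L[k][:,2].max()).round(4))
    print("wells world",P.round(4).tolist()); print("units to wells",((((P-tp)@Rt)-s)[:,:2]/.04).round(3).tolist())
E
python3 - <<'E'
from rel import *
o=np.load("w3_o.npy",allow_pickle=True).item()
rel(o,np.load("w3_p.npy"),np.load("w3_d.npy"),env.camera_model("wrist"),(225,312,198,222))
print(env.get_obs()["tool_pos"],env.get_obs()["joint_velocities"])
E
```

```text
[[241.  206.5  13.   12. ]
 [270.5 211.   20.   21. ]
 [294.  206.5  13.   12. ]]
n 175 stem axis in tool mm [-1.86 -0.32 74.99]  lowest z 0.1234
wells world [[0.5628, 0.2117, 0.1], [0.5666, 0.1848, 0.1], [0.577, 0.1656, 0.1]]
units to wells [[0.043, -0.784], [-0.064, -0.112], [0.043, 0.422]]
[0.57323753 0.18202364 0.22464572] [-0.05857733 -0.51483887 -0.12388906 -0.7012147   0.18240459 -0.23524965
 -0.21109853]
```

Call:
{"name": "drive_tool", "arguments": {
  "moves": [0.04,-0.18,0.1,0,10,0.04,-0.18,0.2,0,10,0.04,-0.18,0.2,0,10]
}}

```text
time_s: 5.9
tool_pos: [0.573, 0.19, 0.2162]
tool_rot: [180.0, 0.0, 17.2]
force: [0.9, -0.4, -2.5]
grip_width: 0.018
grasp_force: 30.0
```

```bash
python3 - <<'E'
from rel import *
o,p,d,m=cam("wrist"); print(o["tool_pos"],o["tool_rot"],o["force"])
rel(o,p,d,m,(222,320,196,230))
cv2.imwrite("pics/w4.png",p[150:290,180:360][:,:,::-1].repeat(4,0).repeat(4,1))
E
```

```text
[0.57302211 0.18995572 0.21619008] [1.79977891e+02 3.68326371e-02 1.72038954e+01] [ 0.92494538 -0.44511257 -2.50668647]
[[248.5 212.   14.   13. ]
 [276.  217.5  13.   24. ]
 [302.5 211.5  14.   12. ]]
n 176 stem axis in tool mm [-1.79 -0.3  75.02]  lowest z 0.1163
wells world [[0.5626, 0.2122, 0.1], [0.565, 0.1872, 0.1], [0.5773, 0.1663, 0.1]]
units to wells [[-0.038, -0.601], [-0.166, 0.012], [-0.026, 0.603]]
```

View pics/w4.png

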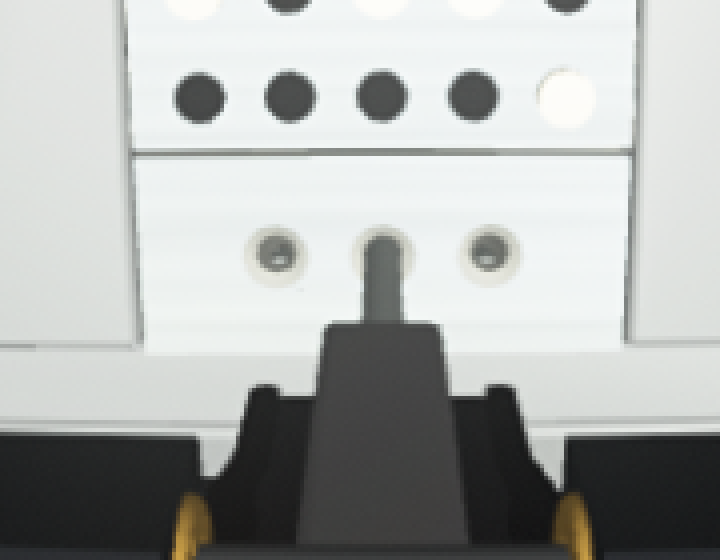

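The stem now hangs sideways-centred over well b at (276,214). It needs a small -x correction of about 2 mm. I'll descend gently.

Call:
{"name": "drive_tool", "arguments": {
  "moves": [-0.05,0,0,0,10,-0.05,0,0.07,0,10,-0.05,0,0.15,0,10,-0.05,0,0.22,0,10,-0.05,0,0.3,0,10]
}}

```text
time_s: 6.58
tool_pos: [0.5715, 0.1894, 0.2048]
tool_rot: [180.0, 0.0, 17.2]
force: [-2.0, -0.7, 10.3]
grip_width: 0.0177
grasp_force: 30.0
```

Call:
{"name": "drive_tool", "arguments": {
  "moves": [0,0,0.06,0,10,0,0,0.12,0,10,0,0,0.18,0,10,0,0,0.24,0,10,0,0,0.3,0,10]
}}

```text
time_s: 7.2
tool_pos: [0.5714, 0.1893, 0.1919]
tool_rot: [-180.0, 0.0, 17.2]
force: [-0.1, -0.2, 0.1]
grip_width: 0.018
grasp_force: 30.0
```

Call:
{"name": "drive_tool", "arguments": {
  "moves": [0,0,0.07,0,10,0,0,0.14,0,10,0,0,0.21,0,10,0,0,0.28,0,10,0,0,0.35,0,10]
}}

```text
time_s: 7.82
tool_pos: [0.5714, 0.1894, 0.1784]
tool_rot: [180.0, 0.0, 17.2]
force: [-1.9, -0.9, 2.5]
grip_width: 0.0176
grasp_force: 30.0
```

Call:
{"name": "drive_tool", "arguments": {
  "moves": [0,0,0.04,0,10,0,0,0.08,0,10,0,0,0.12,0,10,0,0,0.16,0,10,0,0,0.2,0,10]
}}

```text
time_s: 8.45
tool_pos: [0.5714, 0.1894, 0.1704]
tool_rot: [180.0, 0.0, 17.2]
force: [-1.3, -0.4, 2.6]
grip_width: 0.0179
grasp_force: 30.0
```

Call:
{"name": "drive_tool", "arguments": {
  "moves": [0,0,0.04,0,10,0,0,0.08,0,10,0,0,0.12,0,10,0,0,0.16,0,10]
}}

```text
time_s: 8.95
tool_pos: [0.5728, 0.19, 0.1687]
tool_rot: [179.9, -0.2, 17.2]
force: [-6.3, -3.1, 25.1]
grip_width: 0.0182
grasp_force: 30.0
```

Bottomed at about 35 mm deep, so well b has a spacer. I'll draw the stem out and try well c.

Call:
{"name": "drive_tool", "arguments": {
  "moves": [0,0,-0.15,0,10,0,0,-0.4,0,10,0,0,-0.7,0,10,0,0,-1.05,0,10,0,0,-1.45,0,10]
}}

```text
time_s: 9.57
tool_pos: [0.5707, 0.1893, 0.2233]
tool_rot: [180.0, 0.1, 17.2]
force: [-0.5, -0.2, -0.7]
grip_width: 0.0181
grasp_force: 30.0
```

Call:
{"name": "drive_tool", "arguments": {
  "moves": [0,0,0,0,10,0,0.3,0,0,10,0,0.6,0,0,10,0,0.6,0,0,10,0,0.6,0,0,10]
}}

```text
time_s: 10.2
tool_pos: [0.5784, 0.1664, 0.2218]
tool_rot: [-180.0, 0.0, 17.2]
force: [0.1, -0.0, -1.4]
grip_width: 0.018
grasp_force: 30.0
```

```bash
python3 - <<'E'
from rel import *
o,p,d,m=cam("wrist"); print(o["tool_pos"],o["tool_rot"],o["force"])
g=np.array(o["tool_pos"]); 
rel(o,p,d,m,(190,300,196,230))
E
```

```text
[0.57841777 0.16635718 0.22181324] [-1.79975640e+02  3.64368855e-02  1.71599822e+01] [ 0.11271657 -0.04611288 -1.42457264]
[[223.5 208.5  14.   12. ]
 [249.5 208.5  14.   12. ]
 [276.  216.   13.   27. ]]
n 163 stem axis in tool mm [-5.09 -0.29 74.78]  lowest z 0.1221
wells world [[0.5627, 0.2115, 0.1], [0.5697, 0.1887, 0.1], [0.57, 0.1636, 0.1]]
units to wells [[0.086, -1.186], [0.086, -0.589], [-0.091, 0.013]]
```

```bash
cat > tilt.py <<'E'
from rel import *
def tilt():
    o,p,d,m=cam("wrist"); v,u=np.mgrid[150:330,180:360]; dd=d[150:330,180:360].ravel()
    W=world("wrist",o,m,np.c_[u.ravel(),v.ravel()],d=dd); tp=np.array(o["tool_pos"]); Rt=R.from_euler('xyz',o["tool_rot"],degrees=True).as_matrix(); L=(W-tp)@Rt
    for nm,a,b in(("stem",.03,.1),("handle",-.05,.015)):
        k=(abs(L[:,0])<.025)&(abs(L[:,1])<(.002 if nm=="stem" else .006))&(L[:,2]>a)&(L[:,2]<b)&(dd>0); q=L[k]
        if k.sum()>20:
            f=np.polyfit(q[:,2],q[:,0],1); print(nm,k.sum(),"z",q[:,2].min().round(3),q[:,2].max().round(3),"deg",np.degrees(np.arctan(f[0])).round(2),"x at z=-.019,.075 (mm, front)",(np.polyval(f,[-.019,.075])*1e3).round(2))
    return o,p,d,m
if __name__=="__main__": tilt()
E
python3 tilt.py
```

```text
stem 87 z 0.054 0.099 deg -1.43 x at z=-.019,.075 (mm, front) [ 1.69 -0.65]
handle 1276 z -0.048 0.015 deg -1.73 x at z=-.019,.075 (mm, front) [13.17 10.32]
```

Call:
{"name": "drive_tool", "arguments": {
  "moves": [0.08,0,0.1,0,10,0.08,0,0.2,0,10,0.08,0,0.3,0,10,0.08,0,0.37,0,10,0.08,0,0.44,0,10]
}}

```text
time_s: 10.92
tool_pos: [0.5816, 0.1675, 0.2043]
tool_rot: [180.0, 0.0, 17.2]
force: [-0.8, 0.3, 0.7]
grip_width: 0.0178
grasp_force: 30.0
```

Call:
{"name": "drive_tool", "arguments": {
  "moves": [0,0,0.06,0,10,-0.02,0,0.12,0,10,-0.04,0,0.18,0,10,-0.06,0,0.24,0,10,-0.08,0,0.3,0,10]
}}

```text
time_s: 11.55
tool_pos: [0.5793, 0.1667, 0.1928]
tool_rot: [180.0, -0.1, 17.2]
force: [1.7, 1.1, 1.1]
grip_width: 0.018
grasp_force: 30.0
```

Call:
{"name": "drive_tool", "arguments": {
  "moves": [0,0,0.09,0,10,0,0,0.18,0,10,0,0,0.27,0,10,0,0,0.35,0,10,0,0,0.4,0,10]
}}

```text
time_s: 12.18
tool_pos: [0.5792, 0.1667, 0.1768]
tool_rot: [180.0, -0.1, 17.2]
force: [3.1, 0.3, 3.4]
grip_width: 0.0179
grasp_force: 30.0
```

Call:
{"name": "drive_tool", "arguments": {
  "moves": [0,0,0.04,0,10,0,0,0.08,0,10,0,0,0.12,0,10,0,0,0.16,0,10,0,0,0.2,0,10]
}}

```text
time_s: 12.8
tool_pos: [0.5792, 0.1667, 0.1691]
tool_rot: [180.0, -0.1, 17.2]
force: [4.0, 0.6, 9.4]
grip_width: 0.018
grasp_force: 30.0
```

Call:
{"name": "drive_tool", "arguments": {
  "moves": [0,0,0.04,0,10,0,0,0.08,0,10,0,0,0.12,0,10]
}}

```text
time_s: 13.18
tool_pos: [0.5795, 0.1668, 0.1681]
tool_rot: [179.9, -0.2, 17.2]
force: [-0.8, -1.3, 27.4]
grip_width: 0.0178
grasp_force: 30.0
```

Well c also bottoms at about 35 mm, so it has a spacer too. That leaves well a.

Call:
{"name": "drive_tool", "arguments": {
  "moves": [0,0,-0.15,0,10,0,0,-0.4,0,10,0,0,-0.7,0,10,0,0,-1.05,0,10,0,0,-1.45,0,10]
}}

```text
time_s: 13.8
tool_pos: [0.576, 0.1656, 0.2203]
tool_rot: [-180.0, 0.4, 17.2]
force: [-0.6, 0.3, -1.1]
grip_width: 0.018
grasp_force: 30.0
```

Call:
{"name": "drive_tool", "arguments": {
  "moves": [0,0,0,0,10,0,-0.4,0,0,10,0,-0.8,0,0,10,0,-1.2,0,0,10,0,-1.2,0,0,10]
}}

```text
time_s: 14.42
tool_pos: [0.5631, 0.2151, 0.2217]
tool_rot: [-179.9, 0.0, 17.4]
force: [-0.1, 0.1, -1.6]
grip_width: 0.0183
grasp_force: 30.0
```

```bash
python3 - <<'E'
from tilt import *
o,p,d,m=tilt(); print(o["tool_pos"],o["tool_rot"])
rel(o,p,d,m,(255,355,196,230))
E
```

```text
stem 90 z 0.054 0.1 deg -0.49 x at z=-.019,.075 (mm, front) [2.25 1.44]
handle 1301 z -0.047 0.015 deg -0.64 x at z=-.019,.075 (mm, front) [13.5  12.45]
[0.56309931 0.21513651 0.22169626] [-1.79946586e+02  1.89109289e-02  1.74303459e+01]
[[278.  216.   17.   27. ]
 [306.  208.5  13.   12. ]
 [332.  208.5  13.   12. ]]
n 170 stem axis in tool mm [-2.83 -0.29 74.94]  lowest z 0.1217
wells world [[0.5553, 0.2107, 0.1], [0.5697, 0.1886, 0.1], [0.577, 0.1658, 0.1]]
units to wells [[-0.147, 0.058], [0.032, 0.693], [0.033, 1.292]]
```

Call:
{"name": "drive_tool", "arguments": {
  "moves": [0.01,0.085,0.1,0,10,0.01,0.085,0.2,0,10,0.01,0.085,0.3,0,10,0.01,0.085,0.37,0,10,0.01,0.085,0.44,0,10]
}}

```text
time_s: 15.1
tool_pos: [0.566, 0.2092, 0.2054]
tool_rot: [180.0, -0.0, 17.2]
force: [-4.1, -2.0, 12.8]
grip_width: 0.0173
grasp_force: 30.0
```

Call:
{"name": "drive_tool", "arguments": {
  "moves": [0,0,0.06,0,10,0,0,0.12,0,10,0,0,0.18,0,10,0,0,0.24,0,10,0,0,0.3,0,10]
}}

```text
time_s: 15.72
tool_pos: [0.5719, 0.2113, 0.2024]
tool_rot: [179.9, -1.0, 17.1]
force: [-0.1, -1.7, 36.6]
grip_width: 0.018
grasp_force: 30.0
```

Call:
{"name": "drive_tool", "arguments": {
  "moves": [0,0,0.08,0,10,0,0,0.16,0,10,0,0,0.24,0,10,0,0,0.32,0,10,0,0,0.38,0,10]
}}

```text
time_s: 16.35
tool_pos: [0.5697, 0.213, 0.1803]
tool_rot: [-179.8, -0.7, 17.2]
force: [5.2, 4.5, 5.3]
grip_width: 0.0183
grasp_force: 30.0
```

Call:
{"name": "drive_tool", "arguments": {
  "moves": [0,0,0.04,0,10,0,0,0.08,0,10,0,0,0.12,0,10,0,0,0.16,0,10,0,0,0.2,0,10]
}}

```text
time_s: 16.98
tool_pos: [0.5696, 0.2132, 0.1729]
tool_rot: [-179.8, -0.7, 17.2]
force: [3.7, 4.2, 8.4]
grip_width: 0.0177
grasp_force: 30.0
```

Call:
{"name": "drive_tool", "arguments": {
  "moves": [0,0,0.04,0,10,0,0,0.08,0,10,0,0,0.12,0,10]
}}

```text
time_s: 17.35
tool_pos: [0.5695, 0.2134, 0.1691]
tool_rot: [-179.8, -0.7, 17.2]
force: [2.3, 3.8, 13.4]
grip_width: 0.018
grasp_force: 30.0
```

The last batch pressed hard on the rim (36.6 N) before it slid in. I'll check its state before going further.

```bash
python3 - <<'E'
from tilt import *
o,p,d,m=tilt(); print(o["tool_pos"],o["tool_rot"],o["force"],o["wrist_torque"])
cv2.imwrite("pics/w5.png",p[150:330,180:380][:,:,::-1].repeat(3,0).repeat(3,1))
E
```

```text
stem 225 z 0.055 0.078 deg 55.62 x at z=-.019,.075 (mm, front) [-121.43   15.95]
handle 1191 z -0.05 0.015 deg -4.33 x at z=-.019,.075 (mm, front) [12.6   5.48]
[0.56953408 0.21336045 0.16912899] [-179.81600267   -0.71324719   17.24973188] [ 2.32493369  3.83952038 13.37326377] [ 1.12354932 -0.49048342 -0.05522484]
```

View pics/w5.png

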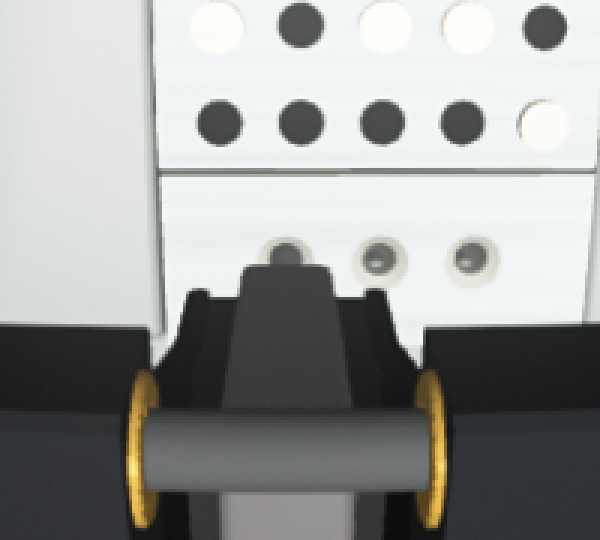

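Call:
{"name": "drive_tool", "arguments": {
  "moves": [-0.05,0,0,0,10,-0.1,0,0,0,10,-0.14,0,0,0,10,-0.14,0,0,0,10]
}}

```text
time_s: 17.9
tool_pos: [0.5644, 0.2115, 0.1677]
tool_rot: [-179.8, -0.7, 17.2]
force: [4.2, 4.3, 5.4]
grip_width: 0.0176
grasp_force: 30.0
```

```bash
python3 - <<'E'
from tilt import *
o,p,d,m=tilt(); print(o["tool_pos"],o["tool_rot"],o["force"],o["wrist_torque"])
E
```

```text
stem 211 z 0.051 0.074 deg 42.85 x at z=-.019,.075 (mm, front) [-70.34  16.85]
handle 1273 z -0.048 0.015 deg -1.98 x at z=-.019,.075 (mm, front) [13.36 10.1 ]
[0.56437309 0.21150469 0.1677498 ] [-179.79838095   -0.72195485   17.24421008] [4.16628276 4.32630373 5.36373267] [ 1.45457294 -1.46149102 -0.01600725]
```

Call:
{"name": "drive_tool", "arguments": {
  "moves": [-0.01,0,0.04,0,10,-0.01,0,0.08,0,10,-0.01,0,0.12,0,10]
}}

```text
time_s: 18.32
tool_pos: [0.5644, 0.2114, 0.163]
tool_rot: [-179.8, -0.8, 17.2]
force: [4.4, 4.3, 7.2]
grip_width: 0.0179
grasp_force: 30.0
```

Call:
{"name": "drive_tool", "arguments": {
  "moves": [0,0,0.04,0,10,0,0,0.08,0,10,0,0,0.12,0,10,0,0,0.16,0,10,0,0,0.2,0,10]
}}

```text
time_s: 18.95
tool_pos: [0.5643, 0.2115, 0.155]
tool_rot: [-179.8, -0.7, 17.2]
force: [4.5, 4.7, 6.0]
grip_width: 0.018
grasp_force: 30.0
```

Call:
{"name": "drive_tool", "arguments": {
  "moves": [0,0,0.04,0,10,0,0,0.08,0,10,0,0,0.12,0,10,0,0,0.16,0,10]
}}

```text
time_s: 19.45
tool_pos: [0.5643, 0.2115, 0.1487]
tool_rot: [-179.8, -0.7, 17.2]
force: [5.1, 4.4, 6.5]
grip_width: 0.0181
grasp_force: 30.0
```

Call:
{"name": "drive_tool", "arguments": {
  "moves": [0,0,0.04,0,10,0,0,0.08,0,10,0,0,0.12,0,10]
}}

```text
time_s: 19.82
tool_pos: [0.5643, 0.2115, 0.1439]
tool_rot: [-179.8, -0.7, 17.2]
force: [3.5, 4.1, 5.9]
grip_width: 0.018
grasp_force: 30.0
```

Call:
{"name": "drive_tool", "arguments": {
  "moves": [0,0,0.03,0,10,0,0,0.06,0,10]
}}

```text
time_s: 20.08
tool_pos: [0.5643, 0.2115, 0.1415]
tool_rot: [-179.8, -0.7, 17.2]
force: [4.1, 5.2, 6.8]
grip_width: 0.0181
grasp_force: 30.0
```

Call:
{"name": "drive_tool", "arguments": {
  "moves": [0,0,0.03,0,10,0,0,0.06,0,10]
}}

```text
time_s: 20.32
tool_pos: [0.5643, 0.2116, 0.1393]
tool_rot: [-179.8, -0.7, 17.2]
force: [3.8, 4.6, 11.4]
grip_width: 0.0178
grasp_force: 30.0
```

Call:
{"name": "drive_tool", "arguments": {
  "moves": [0,0,0.025,0,10,0,0,0.05,0,10]
}}

```text
time_s: 20.58
tool_pos: [0.5644, 0.2117, 0.139]
tool_rot: [-179.8, -0.8, 17.2]
force: [0.6, 2.9, 17.9]
grip_width: 0.0177
grasp_force: 30.0
```

Call:
{"name": "drive_tool", "arguments": {
  "moves": [0,0,0.02,0,10,0,0,0.02,0,10,0,0,0.02,0,10]
}}

```text
time_s: 20.95
tool_pos: [0.5644, 0.2117, 0.1388]
tool_rot: [-179.9, -0.8, 17.2]
force: [0.2, 2.6, 19.0]
grip_width: 0.0178
grasp_force: 30.0
```

```bash
python3 - <<'E'
from tilt import *
o,p,d,m=tilt(); print(o["tool_pos"],o["force"])
for n in("side","scene"):
    o2,p2,d2,m2=cam(n); np.save(n+"9.npy",p2)
    if n=="side": cv2.imwrite("pics/s9.png",cv2.resize(p2[190:310,140:300][:,:,::-1],None,fx=5,fy=5,interpolation=cv2.INTER_CUBIC))
E
```

```text
stem 221 z 0.037 0.046 deg 68.28 x at z=-.019,.075 (mm, front) [-134.67  101.25]
handle 1273 z -0.049 0.015 deg -2.09 x at z=-.019,.075 (mm, front) [13.34  9.91]
[0.5644464  0.21170901 0.13882887] [ 0.17930279  2.61412771 18.9800383 ]
```

View pics/s9.png

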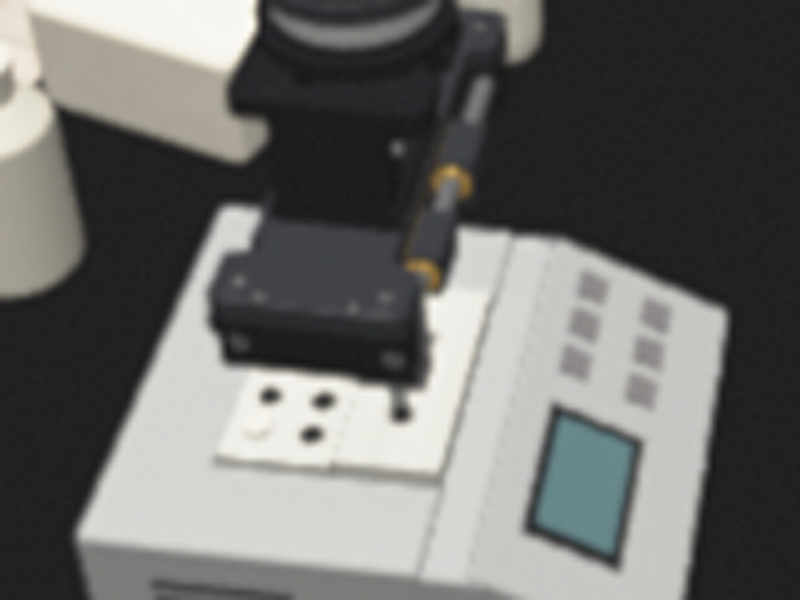

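The side view shows the stem in well a with the black ring at the block's face, near (402,410). It's bottomed at 19 N, so I'll release and retreat.

Call:
{"name": "drive_tool", "arguments": {
  "moves": [0,0,0,0,25,0,0,0,0,32,0,0,0,0,40,0,0,0,0,40,0,0,0,0,40]
}}

```text
time_s: 21.72
tool_pos: [0.5599, 0.2073, 0.1322]
tool_rot: [180.0, 0.0, 17.2]
force: [-0.7, -0.6, -0.1]
grip_width: 0.0392
grasp_force: 0.0
```

Call:
{"name": "drive_tool", "arguments": {
  "moves": [0,0,-0.3,0,40,0,0,-0.9,0,40,0,0,-1.7,0,40,0,0,-2.5,0,40,0,0,-3.2,0,40]
}}

```text
time_s: 22.35
tool_pos: [0.5603, 0.2077, 0.2629]
tool_rot: [180.0, -0.1, 17.2]
force: [0.4, 0.8, 0.2]
grip_width: 0.0399
grasp_force: 0.0
```

Call:
{"name": "drive_tool", "arguments": {
  "moves": [-0.5,0,0,0,40,-1.2,0,0,0,40,-1.5,0,0,0,40,-1.5,0,0,0,40]
}}

```text
time_s: 22.85
tool_pos: [0.5028, 0.1896, 0.2613]
tool_rot: [179.9, -0.1, 17.2]
force: [1.0, 0.0, 0.1]
grip_width: 0.0403
grasp_force: 0.0
```

```bash
python3 - <<'E'
from h import *
o,p,d,m=cam("wrist"); v,u=np.mgrid[0:420,0:560]
W=world("wrist",o,m,np.c_[u.ravel(),v.ravel()],d=d.ravel()); k=(np.hypot(W[:,0]-.563,W[:,1]-.211)<.03)&(W[:,2]>.14)&(d.ravel()>0)
q=W[k]; top=np.percentile(q[:,2],99); t=q[q[:,2]>top-.004]; print(k.sum(),"handle top z",top,t.mean(0),cv2.minAreaRect(np.float32(t[:,:2]*1e3)))
print(o["tool_pos"],o["force"],o["time_s"])
o2,p2,d2,m2=cam("side"); s=cv2.resize(p2[190:310,140:300][:,:,::-1],(800,600),interpolation=cv2.INTER_CUBIC); cv2.imwrite("pics/s10.png",s)
E
```

```text
1081 handle top z 0.19897872189203591 [0.56286309 0.21160583 0.19738292] ((563.0492553710938, 211.44183349609375), (28.773317337036133, 17.51283836364746), 16.949533462524414)
[0.5027878  0.18962913 0.26133762] [0.98857392 0.01286389 0.12926855] 22.85
```

View pics/s10.png

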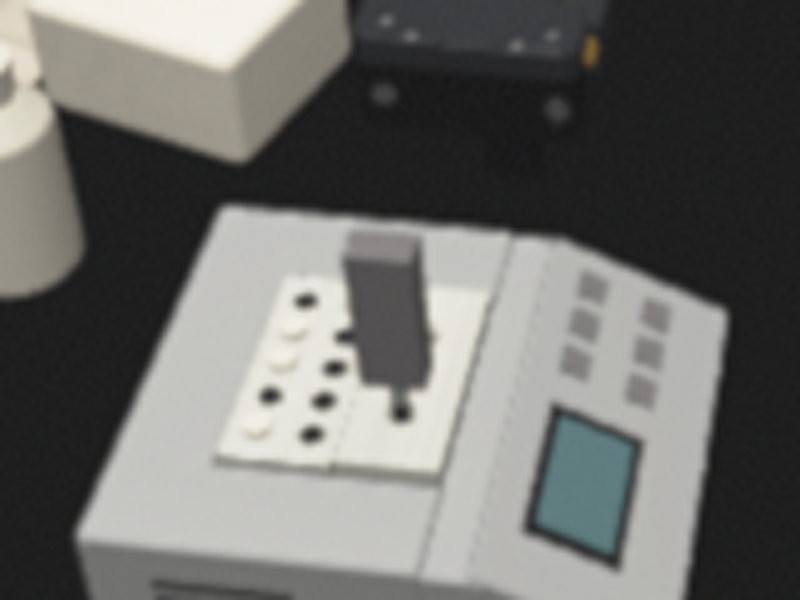

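The view shows the thermometer upright in well a, with its ring at the face near (402,410). The handle top is at z≈0.198, so the tip is at about 0.037, below the 0.0405 limit. The gripper is clear.

```bash
python3 -c "
from cell import env
print(env.sign_off())"
```

```text
the job is handed in; nothing more can be done
None
```

I left the thermometer upright and let go in well a, bottomed at about 19 N of push, with its ring down at the block's face, and handed the job in. Wells b and c both have spacers. While entering well a the stem pressed on the rim at 36.6 N, under the 45 N limit.

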